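Set a rough ukulele neck on the carving beam

TASK

Pick up the rough-cut ukulele neck and lay it, flat side down, lengthwise along the narrow top of the raised carving beam, with the middle of its shaft over the middle of the beam; either end may point either way. Set it down rather than dropping it, let go so that it balances there by itself, and leave the dark fingerboard strip where it is.

Things in the scene. Friction and masses are not known exactly. Their poses are not given: they have to be found in the camera images.
- neck: Rough ukulele neck, mid-brown wood, about 0.18 kg, loose. Origin: centre of the shaft's underside, within 5 mm of the balance point; x along it, z up. Shaft: bar 36 wide (y) x 22 thick, x -90 to 90 mm: grip across its width near the origin. Heel: block 36 wide, 48 high, x -140 to -90. Head: flat, 56 wide, 16 thick, four dark marks, x 90 to 180. Underside all one plane, z = 0.
- beam: Carving beam, fixed: an upright wooden wall 30 mm thick (y), 200 mm long (x) on a base board 220 x 90 x 18 mm. Its top is a level cork strip 200 x 30 mm, 86 mm above the bench, no rims. The only tall narrow support; the low wide cork-faced board at the back is not it. Origin: centre of the base's underside, on the bench; x along the beam, z up.
- beam_top (a point): Centre of the beam's cork top, 86 mm above the bench, axes as the beam.
- fingerboard: Bystander: dark flat fingerboard strip 270 x 44 x 10 mm with thin cross slots, loose on the bench, no heel and no head. Origin: centre of its underside; x along its length.
Not all that is in view belongs to the job. Of the things that look like the beam, the larger one is meant.

How it is judged:
At the end, for the whole second after the job is handed in: The neck lies at rest on the beam's top, flat side down and level within about 6 degrees, lengthwise along the beam within 10 degrees (either way round), the middle of its shaft within 20 mm of the middle of the beam's top (horizontal distance between neck and beam_top below 0.02 m and z of neck in the frame of beam_top between -0.006 and 0.006 m and angle between the x axis of neck and the x axis of beam, either way round below 0.18 rad and angle between neck's own z axis and vertical below 0.1 rad and contact force between neck and beam above 0.4 N and linear speed of neck below 0.02 m/s and angular speed of neck below 0.1 rad/s); the robot touches nothing.
It fails at once if the neck is dropped (it falls free of the fingers faster than 0.6 m/s, a fall of about 18 mm) (linear speed of neck above 0.6 m/s and contact force between the fingers and neck below 0.1 N).
It fails at once if the fingerboard strip is moved by more than 30 mm (distance of fingerboard from where it was at the start of the episode above 0.03 m).
It also fails if it takes over 38 s, if anything falls off the work surface, if the arm or the gripper's body presses on something with over 40 N, if the wrist force passes 120 N, or if a joint passes its speed limit or range.

ROBOT

A 6-joint arm with a two-finger parallel gripper is mounted at the origin on the work surface. World frame = base frame: x ahead of the robot, y to its left, z up, the work surface at z = 0. Lengths are in m, angles in rad, forces in N, time in s.
With the tool pointing down it reaches from about 0.35 to 0.775 m from the base axis. Payload 7.3 kg.
Tool frame: the origin (TCP) lies at the centre of the arm's flange, where the gripper is bolted on; the fingertips stand 178 mm ahead of it and the grasp point (between the pads) lies 159 mm ahead of it; x points along the fingers, y is the direction in which the jaws open and shut, and the axes are right-handed (so a half turn about x gives the same grasp; the last joint's range is limited). The gripper opens to 92 mm and grips with 3 to 60 N. Pads are 19 mm wide; open, the fingers measure 130 mm over their backs; the gripper's body (75 mm by 190 mm) begins 47 mm behind the grasp point.
Start: joints at [-1.385, 0.342, 1.524, -0, 1.275, -0.146], TCP at [0.171, -0.496, 0.405] pointing down, gripper open.
Joint ranges: [-2.53, 2.53], [-0.77, 2.02], [0.04, 2.7], [-1, 4.14], [0.28, 2.66], [-3.11, 3.11]. Speed limits (rad/s): [2.57, 2.57, 3.14, 3.14, 3.14, 3.14].

INTERFACE

Orientations are given as [roll, pitch, yaw] about the fixed x, y, z axes, in that order (R = Rz(yaw) Ry(pitch) Rx(roll)).
In Python, from cell import readout, cams, workorder gives the robot as it stands.
- The arm moves only by the shell command python3 -m inch 'ROWS' [FORCE]. ROWS is text: rows parted by semicolons, each of 5 numbers parted by spaces: the shift along the world's x, y, z in mm, then the turn about the world's z in rad, then the opening, from 0 (shut) to 1 (fully open). A call has 1 to 8 rows; each row shifts and turns the commanded pose from where the row before left it; what a row does not reach is not made up. A row lasts 1/12 s, in which the tool goes at most 41.7 mm and 7.16 degrees, less where a joint would pass 70% of its speed; a pose out of reach is approached as far as the arm can. A call is refused whole if a number of a shift passes 41.7 or a number of a turn 0.125, either way. A call with a gripper value outside its range is refused whole. The fingers move at their own pace and stop on an object; FORCE is the grip in N (left out, the last holds). Time passes only in rows, so rows that do not move let the fingers close. It gives the time, the measured TCP pose, the force and the opening at its end, in the units of the state.
- readout.observe(): the state, without advancing time (a new reading comes with each control period).
- cams.read_camera(name): name is "scene" or "top" or "wrist"; returns a dict with "color" (420x560x3 uint8, red, green, blue), "fx", "fy", "cx", "cy" (pixels), "world_to_cam" (4x4, takes a point from world to camera coordinates); the wrist camera has in their place "T_tool_cam" (4x4, takes a point from camera to tool coordinates, whose origin is the TCP and whose axes are the tool frame's). Camera axes: x right, y down, z forward; pixel columns grow to the right and rows downward; lengths in m; the calibration is good to about 2 mm. The wrist camera is an equidistant fisheye: a pixel r from the principal point sees the ray r / f radians off the axis. A picture is of the moment at which its call begins: read the wrist's pose just before it. There is no depth.
- workorder.hand_in(): hands the job in, once; it reports no verdict.
The state is a dict: "time": time; "qpos": joint angles; "qvel": joint speeds; "joint_efforts": joint torques, N m; "tool_pos": TCP position; "tool_rot": TCP orientation; "contact_force": force on the tool from outside, world axes, zero at the start; "torque": the same for the moment, N m; "opening": finger opening in m.
Only numpy, scipy, OpenCV 4.12 (cv2) and the standard library are available. Lean on these libraries where they do the work, as an engineer would, in place of code of your own. Each camera call takes 0.05 s, during which the arm holds its last target.

## Working session

There is one attempt and no reset: what is moved stays moved. The work goes in short steps, Python scripts to look and compute and a shell command to move; the robot and the scene stay as the last step left them, time stands still between calls to the robot, and variables do not carry over. Pictures are saved under pics/ and viewed, and the job is handed in when it is done.

```bash
ls; mkdir -p pics; python3 - <<'E'
from cell import readout,cams
import cv2
s=readout.observe();print({k:(v if k in('time','opening') else [round(float(x),3) for x in v]) for k,v in s.items()})
for n in("scene","top"):
    c=cams.read_camera(n);cv2.imwrite(f"pics/{n}0.png",c["color"][:,:,::-1]);print(n,c["fx"],c["cx"],c["cy"],c["world_to_cam"])
E
```

```text
pics
{'time': 0.0, 'qpos': [-1.385, 0.343, 1.525, 0.0, 1.275, -0.146], 'qvel': [-0.001, -0.0, -0.001, -0.001, -0.001, 0.001], 'joint_efforts': [-0.001, -43.124, -24.422, 0.072, 0.056, -0.0], 'tool_pos': [0.171, -0.496, 0.404], 'tool_rot': [-1.725, 1.569, 1.749], 'contact_force': [-0.204, -0.307, 0.135], 'torque': [-0.021, 0.018, -0.034], 'opening': 0.09194016104992941}
scene 396.4075734913653 275.92499894744634 209.67350279262138 [[-0.39849439  0.91710784  0.01074374  0.17200431]
 [ 0.77393829  0.34252517 -0.53263123 -0.32125882]
 [-0.49216028 -0.20393557 -0.84627924  1.15246077]
 [ 0.          0.          0.          1.        ]]
top 489.9567659999093 275.4945924511125 210.30161571348108 [[ 0.00704623 -0.99996969 -0.00331221  0.00926457]
 [-0.99756124 -0.00679917 -0.06946465  0.46975399]
 [ 0.06944003  0.00379359 -0.99757891  1.09435742]
 [ 0.          0.          0.          1.        ]]
```

View pics/top0.png

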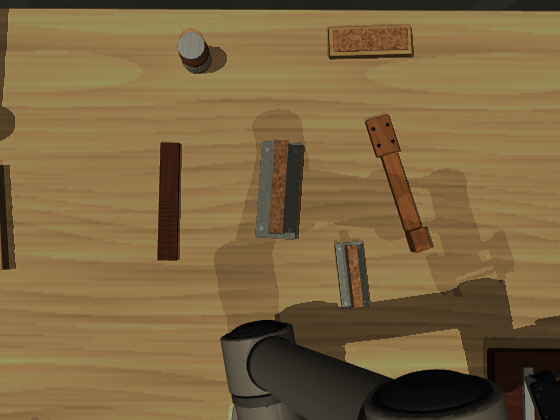

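View pics/scene0.png

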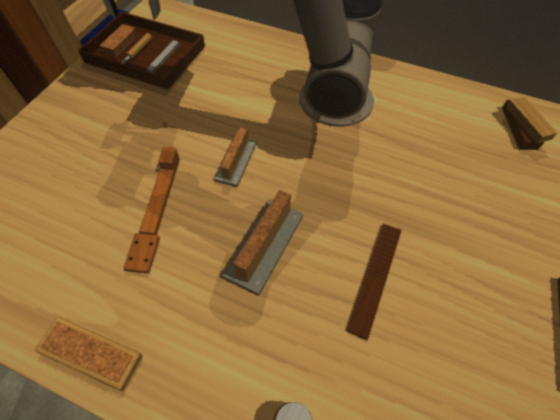

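The top view shows the neck with its head at (382,135) and heel at (420,240). The large beam's cork runs from about (281,140) to (275,235), with the smaller decoy at (353,275). The fingerboard is at (169,200).

```bash
cat > h.py <<'E'
import numpy as np,cv2
def ray(c,u,v,z):
    W=np.array(c["world_to_cam"]);R=W[:3,:3];t=W[:3,3];o=-R.T@t
    d=R.T@np.array([(u-c["cx"])/c["fx"],(v-c["cy"])/c["fy"],1]);return o+d*(z-o[2])/d[2]
def proj(c,p):
    W=np.array(c["world_to_cam"]);q=W[:3,:3]@np.array(p)+W[:3,3];return c["fx"]*q[0]/q[2]+c["cx"],c["fy"]*q[1]/q[2]+c["cy"]
E
python3 - <<'E'
from cell import cams
import cv2,numpy as np
c=cams.read_camera("top");im=c["color"][:,:,::-1].copy()
a=cv2.resize(im[105:260,240:450],None,fx=3.8,fy=3.8,interpolation=cv2.INTER_CUBIC);cv2.imwrite("pics/crop.png",a)
h=cv2.cvtColor(im,cv2.COLOR_BGR2HSV)
for p in [(281,160),(276,200),(395,180),(404,205),(380,128),(420,240),(420,180),(340,180),(169,200),(265,200)]:
    print(p,h[p[1],p[0]])
E
```

```text
(281, 160) [ 13 159 112]
(276, 200) [ 14 157 107]
(395, 180) [ 12 182 112]
(404, 205) [ 12 179 128]
(380, 128) [ 13 179 121]
(420, 240) [ 12 180  92]
(420, 180) [ 18 130 133]
(340, 180) [ 17 132 126]
(169, 200) [  9 182  49]
(265, 200) [33 31 91]
```

View pics/crop.png

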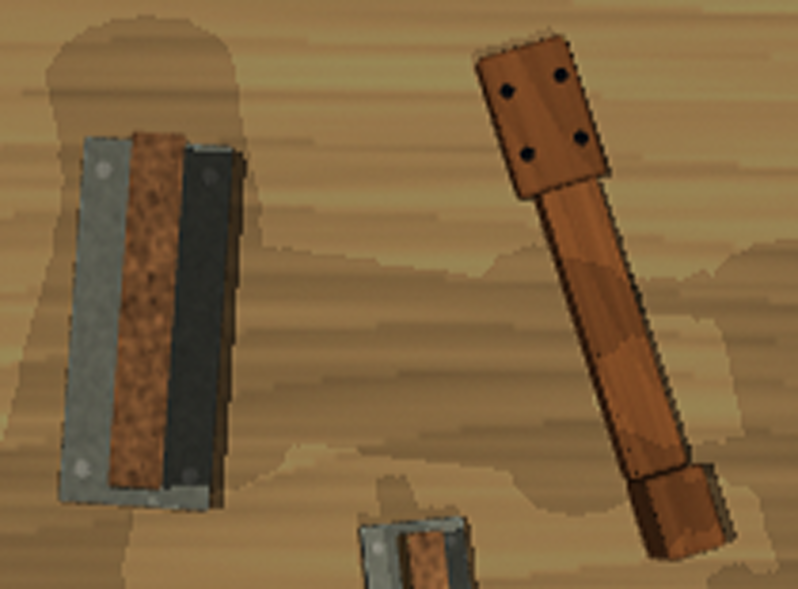

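```bash
python3 - <<'E'
from cell import cams
import cv2,numpy as np
from h import *
c=cams.read_camera("top");im=c["color"][:,:,::-1].copy();hs=cv2.cvtColor(im,cv2.COLOR_BGR2HSV).astype(int)
m=((hs[...,1]>145)&(hs[...,0]<17)&(hs[...,2]>75)).astype(np.uint8)
def rect(x0,x1,y0,y1,z):
    q=np.zeros_like(m);q[y0:y1,x0:x1]=m[y0:y1,x0:x1]
    n,l,s,ce=cv2.connectedComponentsWithStats(q);i=1+s[1:,4].argmax()
    ys,xs=np.where(l==i);P=np.array([ray(c,u,v,z)[:2] for u,v in zip(xs,ys)],np.float32)
    r=cv2.minAreaRect(P);d=P-P.mean(0);w,V=np.linalg.eigh(d.T@d);a=np.arctan2(V[1,1],V[0,1])
    print(s[i],'centroid',P.mean(0),'rect',r,'yaw deg',np.degrees(a));return r,P
rect(250,306,130,245,.086)
rect(360,440,160,222,.022)
rect(360,440,105,255,.02)
f=lambda u,v:ray(c,(u+.5)/3.8-.5+240,(v+.5)/3.8-.5+105,.022)[:2]
K=[f(538,196),f(600,178),f(632,480),f(690,462)];print(np.array(K));h=(K[0]+K[1])/2;e=(K[2]+K[3])/2
print('mid',(h+e)/2,'len',np.linalg.norm(h-e),'yaw of +x(heel->head)',np.degrees(np.arctan2(*(h-e)[::-1])),np.linalg.norm(K[0]-K[1]))
E
```

```text
[ 269  140   20   93 1233] centroid [0.5168611  0.00692363] rect ((0.517410397529602, 0.006726369261741638), (0.0286745373159647, 0.19889099895954132), 86.3740234375) yaw deg 176.34999
[ 384  160   35   62 1000] centroid [ 0.5159908  -0.27078664] rect ((0.516410768032074, -0.27072757482528687), (0.15412618219852448, 0.03506770730018616), 17.132654190063477) yaw deg -161.80568
[ 366  114   54  117 2037] centroid [ 0.56760705 -0.25455043] rect ((0.5573099255561829, -0.2547207474708557), (0.26776835322380066, 0.05390108376741409), 16.175918579101562) yaw deg -162.23209
[[ 0.59406927 -0.22673405]
 [ 0.60518306 -0.26387084]
 [ 0.4247846  -0.28092689]
 [ 0.43566757 -0.31533067]]
mid [ 0.51492612 -0.27171561] len 0.17744579177995448 yaw of +x(heel->head) 17.319758117856612 0.038764129181446345
```

```bash
cat >> h.py <<'E'
from scipy.spatial.transform import Rotation as Ro
def st(s):
    R=Ro.from_euler('xyz',s["tool_rot"]).as_matrix();y=R[:,1];p=np.array(s["tool_pos"])
    print('t',s["time"],'tcp mm',np.round(p*1e3,1),'grasp',np.round((p+.159*R[:,0])*1e3,1),'xax',np.round(R[:,0],3),'jaw yaw deg',round(np.degrees(np.arctan2(y[1],y[0])),2),'q6',round(s["qpos"][5],3),'F',np.round(s["contact_force"],2),'op',round(s["opening"],4))
E
python3 -c "
from cell import readout;from h import *;st(readout.observe())"
```

```text
t 0.2 tcp mm [ 171.  -496.3  404.3] grasp [ 171.  -496.2  245.3] xax [-0.     0.001 -1.   ] jaw yaw deg -70.99 q6 -0.146 F [-0.1  -0.14  0.4 ] op 0.0917
```

```bash
python3 -m inch '20 13 0 -0.033 1;30 20 0 0 1;30 20 0 0 1;30 20 0 0 1;30 20 0 0 1;30 20 0 0 1;30 20 0 0 1;30 20 0 0 1' 20; python3 -m inch '30 20 -20 0 1;30 20 -20 0 1;30 20 -20 0 1;20 12 -20 0 1;3 0 -20 0 1;0 0 -10 0 1;0 0 0 0 1;0 0 0 0 1'; python3 - <<'E'
from cell import readout,cams
from h import *
st(readout.observe())
c=cams.read_camera("wrist");cv2.imwrite("pics/w1.png",c["color"][:,:,::-1]);print(c["fx"],c["cx"],c["cy"],c["T_tool_cam"])
c=cams.read_camera("scene");cv2.imwrite("pics/s1.png",c["color"][:,:,::-1])
E
```

```text
time: 0.87
tool_pos: [0.4023, -0.3421, 0.4047]
tool_rot: [-0.205, 1.571, -3.048]
contact_force: [0.5, -1.3, -0.9]
opening: 0.0918
time: 1.53
tool_pos: [0.5136, -0.2718, 0.2948]
tool_rot: [-0.645, 1.57, 2.794]
contact_force: [0.6, -0.4, 0.6]
opening: 0.092
t 1.5333 tcp mm [ 513.6 -271.8  294.8] grasp [ 513.4 -271.8  135.8] xax [-0.001  0.    -1.   ] jaw yaw deg -72.92 q6 0.654 F [ 0.57 -0.37  0.56] op 0.092
325.19226210127806 279.0015475908164 209.1990155673261 [[ 5.60730402e-04 -3.04144640e-01  9.52625700e-01  2.01448327e-02]
 [ 9.99999521e-01  9.34610886e-04 -2.90222322e-04 -1.49544888e-03]
 [-8.02064786e-04  9.52625406e-01  3.04145018e-01 -8.30930959e-02]
 [ 0.00000000e+00  0.00000000e+00  0.00000000e+00  1.00000000e+00]]
```

View pics/w1.png

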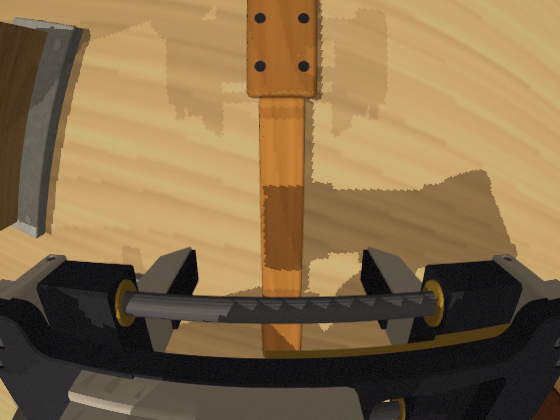

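The wrist view shows the shaft (columns 262-303) centred between the fingers and parallel to the image vertical. The head/shaft shoulder is at row 97, which I'll use as a check on the position along the neck.

```bash
python3 - <<'E'
from cell import readout,cams
from h import *
s=readout.observe();R=Ro.from_euler('xyz',s["tool_rot"]).as_matrix();p=np.array(s["tool_pos"])
c=cams.read_camera("wrist");T=np.array(c["T_tool_cam"])
def w(u,v,z):
    a=np.array([u-c["cx"],v-c["cy"]]);r=np.hypot(*a);th=r/c["fx"]
    d=np.r_[np.sin(th)*a/r,np.cos(th)];d=R@T[:3,:3]@d;o=p+R@T[:3,3];return o+d*(z-o[2])/d[2]
P=w(282,97,.022);Q=w(282,265,.022);print(P,Q,np.degrees(np.arctan2(*(P-Q)[1::-1])))
a=np.radians(17.1);print('origin est',P[:2]-.09*np.array([np.cos(a),np.sin(a)]))
E
```

```text
[ 0.60258155 -0.24621644  0.022     ] [ 0.46734928 -0.2881377   0.022     ] 17.223149235409686
origin est [ 0.51656018 -0.27268006]
```

```bash
python3 -m inch '1 0 -25 0 1;0 0 -25 0 1;0 0 -25 0 1;0 0 -20 0 1;0 0 -10 0 1;0 0 -5 0 1;0 0 -2 0 1;0 0 0 0 1' 20; python3 -m inch '0 0 0 0 0;0 0 0 0 0;0 0 0 0 0;0 0 0 0 0;0 0 0 0 0;0 0 0 0 0;0 0 0 0 0;0 0 0 0 0' 25;python3 -c "
from cell import readout;from h import *;st(readout.observe())"
```

```text
time: 2.35
tool_pos: [0.5153, -0.2718, 0.1837]
tool_rot: [2.198, 1.569, -0.645]
contact_force: [1.2, 0.1, 0.0]
opening: 0.0916
time: 3.02
tool_pos: [0.515, -0.2714, 0.1827]
tool_rot: [1.227, 1.571, -1.616]
contact_force: [-0.6, 0.3, -0.8]
opening: 0.0434
t 3.0167 tcp mm [ 515.  -271.4  182.7] grasp [ 515.  -271.4   23.7] xax [-0. -0. -1.] jaw yaw deg -72.88 q6 0.656 F [-0.55  0.32 -0.75] op 0.0434
```

```bash
python3 -m inch '0 0 0 0 0;0 0 0 0 0;0 0 0 0 0;0 0 0 0 0;0 0 0 0 0;0 0 0 0 0' 25; python3 -m inch '0 0 5 0 0;0 0 10 0 0;0 0 15 0 0;0 0 20 0 0;0 0 20 0 0;0 0 10 0 0;0 0 0 0 0;0 0 0 0 0'; python3 - <<'E'
from cell import readout,cams
from h import *
st(readout.observe())
c=cams.read_camera("scene");cv2.imwrite("pics/s2.png",c["color"][:,:,::-1])
E
```

```text
time: 3.52
tool_pos: [0.5151, -0.2714, 0.1827]
tool_rot: [1.876, 1.57, -0.967]
contact_force: [1.2, -0.6, -1.3]
opening: 0.0357
time: 4.18
tool_pos: [0.5149, -0.2712, 0.2631]
tool_rot: [2.161, 1.57, -0.681]
contact_force: [0.3, 0.3, -2.9]
opening: 0.0358
t 4.1833 tcp mm [ 514.9 -271.2  263.1] grasp [ 515.  -271.3  104.1] xax [ 0.001 -0.    -1.   ] jaw yaw deg -72.88 q6 0.656 F [ 0.31  0.31 -2.89] op 0.0358
```

View pics/s2.png

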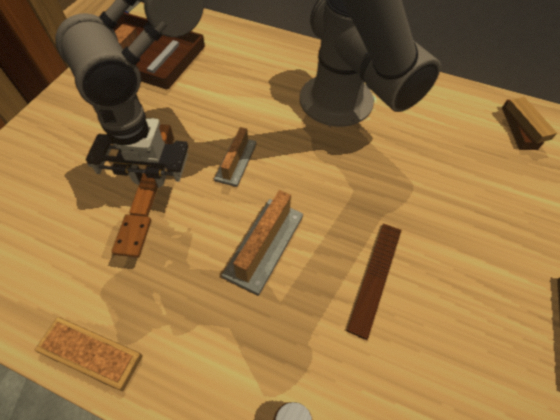

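The neck is held: the opening is 35.8 mm and the head is clear of the bench at (130,235). I'll carry it over the beam, turning -0.361 rad.

```bash
python3 -m inch '0 5 15 0 0;0 10 25 -0.03 0;0 20 10 -0.05 0;0 30 0 -0.05 0;0 30 0 -0.05 0;0 30 0 -0.05 0;0 30 0 -0.05 0;0 30 0 -0.05 0'; python3 -m inch '0 30 0 -0.031 0;0 30 0 0 0;2 20 0 0 0;0 10 0 0 0;0 3 0 0 0;0 0 0 0 0;0 0 0 0 0;0 0 0 0 0'; python3 - <<'E'
from cell import readout,cams
from h import *
st(readout.observe())
for n in("scene","top","wrist"):
    c=cams.read_camera(n);cv2.imwrite(f"pics/{n}3.png",c["color"][:,:,::-1])
E
```

```text
time: 4.9
tool_pos: [0.5144, -0.085, 0.3113]
tool_rot: [-0.27, 1.568, 2.837]
contact_force: [0.8, -0.0, -2.6]
opening: 0.0358
time: 5.57
tool_pos: [0.5171, 0.0055, 0.3125]
tool_rot: [0.747, 1.57, -2.458]
contact_force: [0.1, -1.1, -2.5]
opening: 0.0357
t 5.5667 tcp mm [517.1   5.5 312.5] grasp [517.    5.4 153.5] xax [-0. -0. -1.] jaw yaw deg -93.64 q6 1.497 F [ 0.14 -1.14 -2.52] op 0.0357
```

View pics/scene3.png

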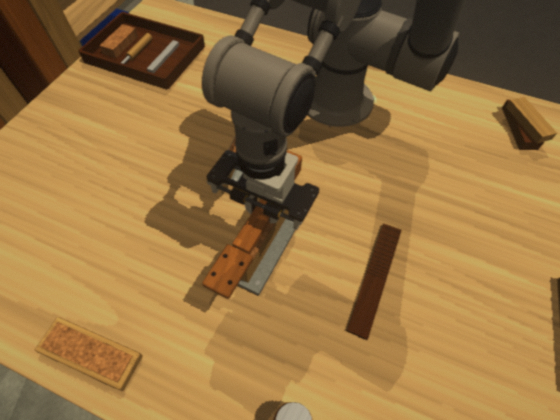

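View pics/wrist3.png

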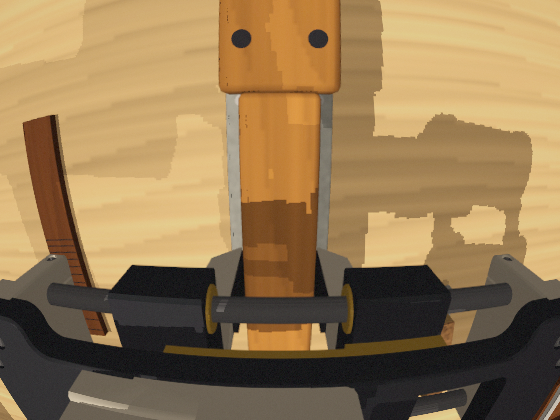

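View pics/top3.png

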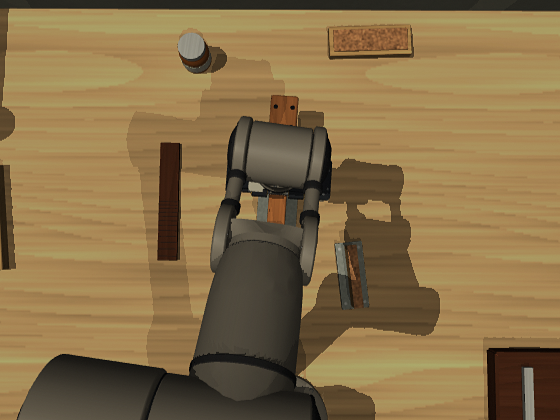

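The wrist view shows the base board's edges evenly placed either side of the shaft: 226/333 for the base against 240/320 for the shaft. The neck is centred and parallel, so I'll lower it. Contact is expected after about 44 mm.

```bash
python3 -m inch '0 1 -10 0 0;0 0 -12 0 0;0 0 -10 0 0;0 0 -5 0 0;0 0 -3 0 0;0 0 0 0 0;0 0 0 0 0;0 0 0 0 0'; python3 -m inch '0 0 -1 0 0;0 0 -1 0 0;0 0 0 0 0;0 0 0 0 0;0 0 0 0 0'
```

```text
time: 6.38
tool_pos: [0.5173, 0.0076, 0.2732]
tool_rot: [2.985, 1.57, -0.219]
contact_force: [0.0, -0.2, -1.8]
opening: 0.0357
time: 6.8
tool_pos: [0.517, 0.0076, 0.2708]
tool_rot: [1.835, 1.571, -1.369]
contact_force: [0.0, 0.2, -2.4]
opening: 0.036
```

Contact is expected at tool z of about 268.7 mm, so I'll creep down.

```bash
for i in 1; do python3 -m inch '0 0 -1 0 0;0 0 0 0 0;0 0 0 0 0'; done;  python3 -m inch '0 0 -0.7 0 0;0 0 0 0 0;0 0 0 0 0'; python3 -m inch '0 0 -0.5 0 0;0 0 0 0 0;0 0 0 0 0'
```

```text
time: 7.05
tool_pos: [0.517, 0.0076, 0.2697]
tool_rot: [0.527, 1.571, -2.677]
contact_force: [-0.4, 0.3, -2.5]
opening: 0.036
time: 7.3
tool_pos: [0.517, 0.0076, 0.269]
tool_rot: [0.62, 1.571, -2.584]
contact_force: [-0.2, 0.0, -2.0]
opening: 0.036
time: 7.55
tool_pos: [0.517, 0.0076, 0.2687]
tool_rot: [2.438, 1.571, -0.765]
contact_force: [0.1, 0.0, 0.5]
opening: 0.036
```

Contact: the vertical force has gone from -2.3 to +0.5 N. I'll release slowly.

```bash
python3 -m inch '0 0 -0.2 0 0;0 0 0 0 0;0 0 0 0 0' 10; python3 -m inch '0 0 0 0 0.42;0 0 0 0 0.42;0 0 0 0 0.45;0 0 0 0 0.48;0 0 0 0 0.5;0 0 0 0 0.53;0 0 0 0 0.57;0 0 0 0 0.6'; python3 - <<'E'
from cell import readout,cams
from h import *
st(readout.observe())
for n in("scene","wrist"):
    c=cams.read_camera(n);cv2.imwrite(f"pics/{n}4.png",c["color"][:,:,::-1])
E
```

```text
time: 7.8
tool_pos: [0.517, 0.0076, 0.2687]
tool_rot: [2.868, 1.57, -0.336]
contact_force: [-2.9, -0.1, 5.1]
opening: 0.0361
time: 8.47
tool_pos: [0.517, 0.0076, 0.2683]
tool_rot: [1.029, 1.571, -2.174]
contact_force: [0.5, -0.0, 0.6]
opening: 0.0536
t 8.4667 tcp mm [517.    7.6 268.3] grasp [517.    7.6 109.3] xax [-0. -0. -1.] jaw yaw deg -93.56 q6 1.5 F [ 0.54 -0.    0.57] op 0.0536
```

View pics/wrist4.png

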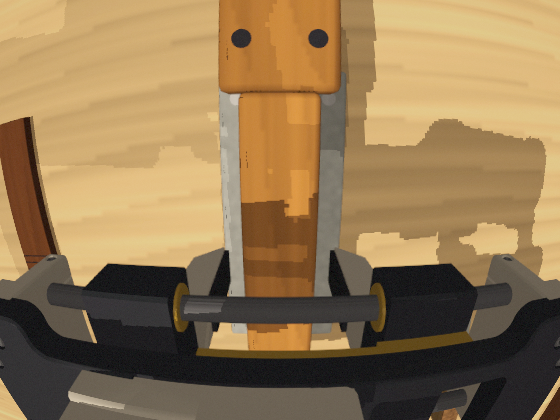

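View pics/scene4.png

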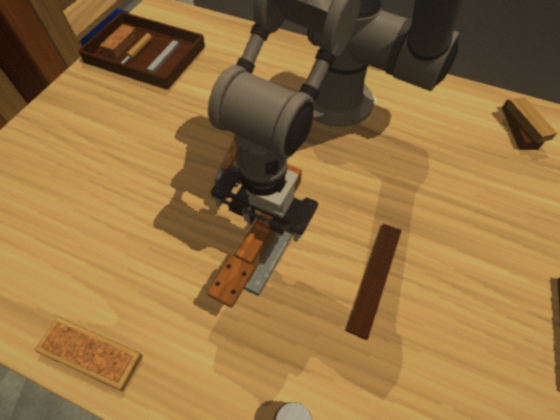

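The fingers are free of the neck and it has not moved: the shoulder is still at row 93 and the shaft still spans columns 240-320. I'll open fully and withdraw straight up.

```bash
python3 -m inch '0 0 0 0 0.7;0 0 0 0 0.8;0 0 0 0 0.9;0 0 0 0 0.9;0 0 5 0 0.9;0 0 10 0 0.9;0 0 15 0 0.9;0 0 20 0 0.9'; python3 -m inch '0 0 20 0 0.9;0 0 30 0 0.9;-10 -20 20 0 0.9;-20 -30 0 0 0.9;-20 -30 0 0 0.9;-20 -30 0 0 0.9;-20 -30 0 0 0.9;-20 -30 0 0 0.9';python3 -m inch '-20 -30 0 0 0.9;-20 -30 0 0 0.9;-10 -20 0 0 0.9;0 -10 0 0 0.9;0 0 0 0 0.9;0 0 0 0 0.9'; python3 - <<'E'
from cell import readout,cams
from h import *
st(readout.observe())
for n in("scene","top"):
    c=cams.read_camera(n);cv2.imwrite(f"pics/{n}5.png",c["color"][:,:,::-1])
E
```

```text
time: 9.23
tool_pos: [0.5168, 0.0077, 0.3188]
tool_rot: [-0.03, 1.569, 3.049]
contact_force: [0.1, 1.1, 1.1]
opening: 0.0828
time: 9.9
tool_pos: [0.4058, -0.1633, 0.3895]
tool_rot: [2.596, 1.569, -0.607]
contact_force: [0.2, -1.2, -0.3]
opening: 0.0827
time: 10.4
tool_pos: [0.3573, -0.2522, 0.3888]
tool_rot: [-3.047, 1.57, 0.031]
contact_force: [0.3, 0.3, -0.4]
opening: 0.0827
t 10.4 tcp mm [ 357.3 -252.2  388.8] grasp [ 357.4 -252.2  229.8] xax [ 0.001  0.    -1.   ] jaw yaw deg -93.62 q6 0.843 F [ 0.32  0.33 -0.42] op 0.0827
```

View pics/top5.png

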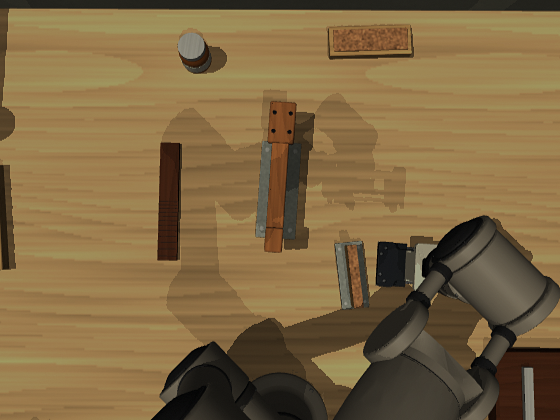

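View pics/scene5.png

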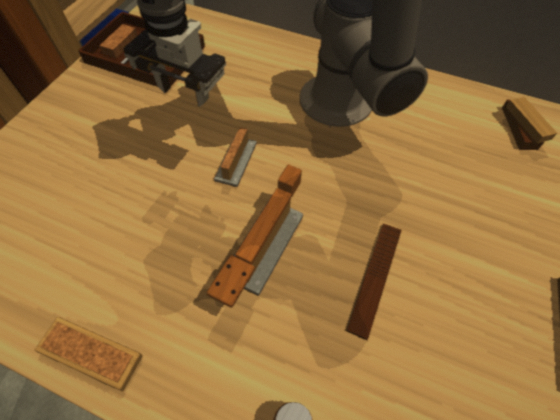

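The neck sits on the beam, with its head at (282,122) and heel at (273,240) in the top view. The fingerboard hasn't moved. One numeric check before I hand in.

```bash
python3 - <<'E'
from cell import cams
from h import *
c=cams.read_camera("top");a=cv2.imread("pics/top5.png")
im=c["color"][:,:,::-1];print('motion px diff',np.abs(im[90:255,255:310].astype(int)-a[90:255,255:310]).max())
hs=cv2.cvtColor(np.ascontiguousarray(im),cv2.COLOR_BGR2HSV).astype(int)
m=(hs[...,1]>145)&(hs[...,0]<17)&(hs[...,2]>60)
ys,xs=np.where(m[150:222,258:300]);P=np.array([ray(c,x+258,y+150,.108)[:2] for x,y in zip(xs,ys)],np.float32)
print('shaft',cv2.minAreaRect(P),P.mean(0))
print('shoulder/heel',ray(c,283,143,.105),ray(c,274,228,.108))
cv2.imwrite("pics/c5.png",cv2.resize(im[90:260,240:320],None,fx=3.5,fy=3.5,interpolation=cv2.INTER_CUBIC))
E
```

```text
motion px diff 28
shaft ((0.5155826210975647, 0.009456677362322807), (0.03500548005104065, 0.15151216089725494), 86.53250885009766) [0.51515245 0.00948579]
shoulder/heel [ 0.60566622 -0.00261911  0.105     ] [0.42647902 0.01501252 0.108     ]
```

View pics/c5.png

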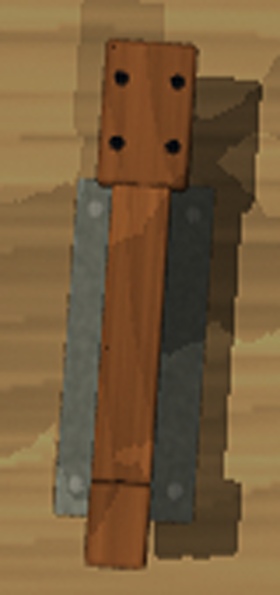

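```bash
python3 -c "
from cell import workorder;print(workorder.hand_in())"
```

```text
the job is handed in; nothing more can be done
None
```

I picked up the neck by its shaft, turned it about 21°, and set it down flat side down along the large carving beam. I lowered it until it touched, eased the fingers open, and backed the arm away. I handed the job in at about 10.5 s; hand-in reports no verdict.

- **Position:** the shaft's middle measured (0.516, 0.006–0.009), against a beam centre of (0.517, 0.007). That is within about 3 mm, where 20 mm is allowed.
- **Direction:** the neck's yaw was -3.5°, against -3.65° for the beam.
- **Rest and level:** the neck hadn't shifted when the fingers let go. Two later top views showed no visible shift, though the numeric comparison gave a largest pixel difference of 28, which I took to be image noise. I judged level only by eye, from the pictures.
- **Fingerboard and arm:** in the pictures the fingerboard is where it started. The gripper was about 0.3 m away from the neck and touching nothing.

None of the checks failed. The two estimates of where the neck lay before the grasp differed by about 2 mm.

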